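# Flip open the desk power dock and switch it on

## Robot

A 7-joint arm with a two-finger parallel gripper is mounted at the origin on the work surface. World frame = base frame: x ahead of the robot, y to its left, z up, the work surface at z = 0. Lengths are in m, angles in rad, forces in N, time in s.
With the tool pointing down it reaches from about 0.35 to 0.9 m from the base axis. Payload 19.9 kg.
Tool frame: the origin (TCP) lies between the finger pads; the fingertips stand 22 mm ahead of it and the grasp point (between the pads) lies 3 mm ahead of it (ctrl.tips_ahead is the distance from the TCP to the fingertips, in m); z points along the fingers, y is the direction in which the jaws open and shut (so a half turn about z gives the same grasp; the last joint's range is limited). The gripper opens to 85 mm and grips with 20 to 120 N. Pads are 22 mm wide; open, the fingers measure 114 mm over their backs; the gripper's body (76 mm by 85 mm) begins 54 mm behind the grasp point. The pads swing forward as they close: fully open they stand 13 mm farther back than shut.
Start: joints at [1.091, 0.417, -0.01, 1.614, 0.005, 1.111, -0.053], TCP at [0.266, -0.566, 0.253] pointing down, gripper open.
Joint ranges: [-2.81, 2.81], [-0.39, 2.02], [-1.27, 1.25], [0.06, 2.57], [-1.19, 4.33], [0.19, 2], [-2.82, 2.82]. Speed limits (rad/s): [1.89, 1.89, 2.39, 2.39, 3.01, 3.01, 3.01].

## Interface

Orientations are given as a unit quaternion [x, y, z, w].
In Python, from plant import ctrl, viewer gives the robot as it stands.
- The arm moves only by the tool send_rows, never from a script. Its argument "moves" is text: rows parted by semicolons, each of 7 numbers parted by spaces: the closure in counts, from 0 (fully open) to 255 (shut), then the shift along the tool's x, y, z in m, then the turn, a rotation vector about the tool's x, y, z in degrees. In form: gripper dx dy dz rx ry rz; .... A call has exactly 5 rows; each row is the pose to reach, as a shift and turn from the pose commanded when the call began, along the tool's axes at that moment; what a row does not reach only later rows make up. A row lasts 1/8 s, in which the tool goes at most 62.5 mm and 10.7 degrees, less where a joint would pass 70% of its speed; a pose out of reach is approached as far as the arm can. A call with a gripper value outside its range is refused whole. The fingers move at their own pace and stop on an object; "newtons" is the grip in N (left out, the last holds). Time passes only in rows, so rows that repeat a pose let the fingers close, or fill a call up. It gives the time, the measured TCP pose, the force and the opening at its end, in the units of the state.
- ctrl.state(): the state, without advancing time (a new reading comes with each control period).
- viewer.capture(name): name is "side" or "top"; returns a dict with "image" (400x640x3 uint8, blue, green, red), "camera_matrix" (3x3 intrinsics, pixels), "xyz" and "orientation" of the camera in the world. Camera axes: x right, y up, looking along -z (the intrinsics and any distortion apply to the point x, -y, -z); pixel columns grow to the right and rows downward; lengths in m; the calibration is good to about 2 mm. A picture is of the moment at which its call begins. There is no depth.
- ctrl.close_job(): hands the job in, once; it reports no verdict.
The state is a dict: "time": time; "joints": joint angles; "qvel": joint speeds; "effort": joint torques, N m; "tcp_pos": TCP position; "ee_rot": TCP orientation; "ft_force": force on the tool from outside, world axes, zero at the start; "ft_torque": the same for the moment, N m; "grip_width": opening from 0.0 (shut) to 1.0 (fully open).
Only numpy, scipy, OpenCV 4.12 (cv2) and the standard library are available. Lean on these libraries where they do the work, as an engineer would, in place of code of your own. Each camera call takes 0.05 s, during which the arm holds its last target.

## Task

Switch on the desk power dock: with a fingertip under the lid's front lip, flip the lid up and right over backwards until it stays open by itself, take the finger away from it, then press the round button under the lid fully down and let it go. Nothing is to be gripped or lifted: the dock stays in its place on the desk, and the mug, the figurine and the phone stand are left alone.

Things in the scene. Friction and masses are not known exactly. Their poses are not given: they have to be found in the camera images.
- dock: Grey box 110 mm deep (its x), 170 mm wide (its y), 80 mm high, 1.6 kg, standing loose. Origin: centre of its underside. Its -x side is the front, where the lid's lip stands out, turned to the robot's right (world -y) within 0.55 rad; its +y side is nearer to the robot; z up. On top a tray under the lid: rim 5 mm thick at height 80 mm, black deck at 62 mm with the button and three flat ports.
- lid (a joint): Angle of the lid, rad: 0 shut and level, pi/2 upright, 1.95 the stop, leaning back. A free hinge: below pi/2 the lid falls shut by its weight, past it it falls back onto the stop and stays there. Less than 2 N at the lip lifts it.
- lid_hinge (a point): Middle of the lid's hinge line, at the dock's rear (+x) top edge: 55 mm behind the dock's origin, 80.5 mm up. The hinge line runs along the dock's y.
- lid_lip (a point): Middle of the lower front edge of the lid; moves with the lid. The lid is a flat plain aluminium plate 135 mm long from hinge to this edge, 170 mm wide, 6 mm thick, about 0.13 kg; shut, its underside is level at 80.5 mm and its front lip stands out 25 mm beyond the dock's front face, free underneath, so that a finger slanting forwards and down reaches under it.
- switch (a joint): Travel of the button, m: 0 up, 0.005 fully down. It springs back; fully down takes about 5 N.
- switch_top (a point): Centre of the top of the round white button, 32 mm across, on the deck: 15 mm from the dock's centre towards its front (-x) and 35 mm towards its +y side, top 73 mm above the desk (11 mm above the deck, 7 mm below the rim) when up. It is pressed straight down.
- mug: Bystander: white mug 74 mm across, 85 mm high, with a handle; beyond or behind the dock. Origin at the centre of its underside.
- figurine: Bystander: small round red ornament 54 mm across, 66 mm high; beyond or behind the dock. Origin at the centre of its underside.
- phone_stand: Bystander: empty black phone stand with a round base 84 mm across, about 105 mm high; beyond or behind the dock. Origin at the centre of its underside.
Mind the look-alikes: they are no part of the job. Several things have the shape of the dock; the one meant has the colours described above.

How it is judged:
By the outcome, as a careful person would: the job done as asked, in the order asked, and still so for the second after the job is handed in, with the robot touching nothing.
It also fails if it takes over 48 s, if anything falls off the work surface, if the arm or the gripper's body presses on something with over 40 N, if the wrist force passes 120 N, or if a joint passes its speed limit or range.

## Working session

There is one attempt and no reset: what is moved stays moved. The work goes in short steps, Python scripts to look and compute and a tool call to move; the robot and the scene stay as the last step left them, time stands still between calls to the robot, and variables do not carry over. Pictures are saved under pics/ and viewed, and the job is handed in when it is done.

Besides the shell and the picture viewer there is one more tool, called after "Emit:" by a JSON object that holds its "fn" and its "kwargs", one argument or row to a line. send_rows: Moves the arm, as the interface text tells. Its arguments: {"type":"object","properties":{"moves":{"type":"string"},"newtons":{"type":"number"}},"required":["moves"]}

```bash
ls; mkdir -p pics; python3 - <<'E'
from plant import ctrl, viewer
import cv2
s=ctrl.state(); print(s['time'],s['tcp_pos'],s['ee_rot'],s['joints'],s['grip_width'],ctrl.tips_ahead)
for n in('side','top'):
    c=viewer.capture(n); cv2.imwrite(f'pics/{n}0.png',c['image']); print(n,c['camera_matrix'],c['xyz'],c['orientation'],[k for k in c])
E
```

```text
pics
0.0 [ 0.26541568 -0.56550101  0.25266177] [ 9.76030995e-01  2.17630721e-01 -1.45207949e-04 -5.87825772e-04] [ 1.09050513  0.41798374 -0.01032707  1.61415574  0.00464036  1.11068776
 -0.05302207] 0.9989377141234146 0.022
side [[479.7515401    0.         316.70191714]
 [  0.         479.7515401  203.48827681]
 [  0.           0.           1.        ]] [1.25542332 0.83903455 1.0835924 ] [0.14627146 0.40104374 0.85058121 0.30705078] ['image', 'camera_matrix', 'xyz', 'orientation']
top [[399.7273441    0.         318.68429947]
 [  0.         399.7273441  197.9457438 ]
 [  0.           0.           1.        ]] [ 0.2837308  -0.10747539  1.16565825] [ 0.06538954 -0.05903642 -0.70038677  0.70830593] ['image', 'camera_matrix', 'xyz', 'orientation']
```

View pics/side0.png

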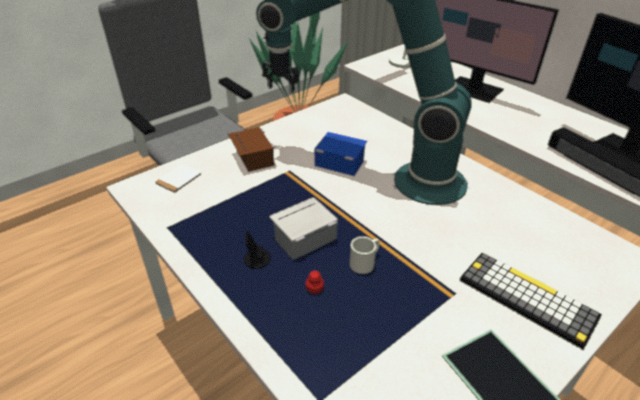

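View pics/top0.png

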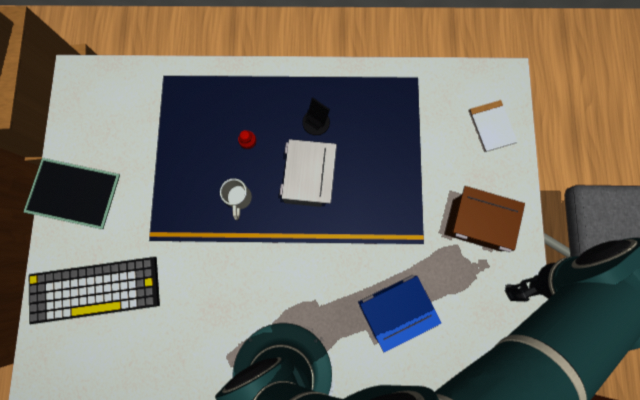

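Candidates of dock shape: grey box (top px 309,171; side 305,228), blue box (400,313) and brown box (485,218). The grey one fits the description (grey body, aluminium lid). Next: enlarged crops.

```bash
cat > h.py <<'E'
import numpy as np, cv2
from scipy.spatial.transform import Rotation as R
def proj(c,P):
    P=np.atleast_2d(P); p=R.from_quat(c['orientation']).inv().apply(P-np.array(c['xyz']))
    p=p*[1,-1,-1]; q=p@np.array(c['camera_matrix']).T; return q[:,:2]/q[:,2:]
def back(c,uv,z):
    d=np.linalg.inv(c['camera_matrix'])@np.array([uv[0],uv[1],1.]); d=R.from_quat(c['orientation']).apply(d*[1,-1,-1])
    o=np.array(c['xyz']); return o+d*(z-o[2])/d[2]
E
python3 - <<'E'
import cv2,numpy as np
a=cv2.imread('pics/top0.png')[125:220,265:355]; b=cv2.imread('pics/side0.png')[190:265,260:350]
a=cv2.resize(a,None,fx=6,fy=6,interpolation=cv2.INTER_CUBIC);cv2.imwrite('pics/topc.png',a)
b=cv2.resize(b,None,fx=6,fy=6,interpolation=cv2.INTER_CUBIC);cv2.imwrite('pics/sidec.png',b)
E
```

```text
(no output)
```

View pics/topc.png

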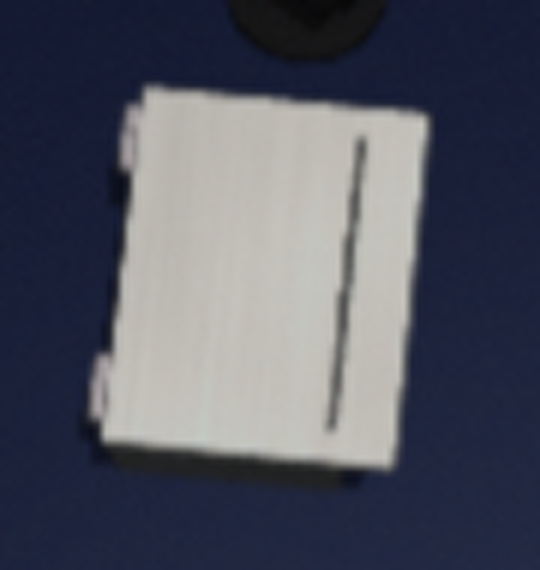

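View pics/sidec.png

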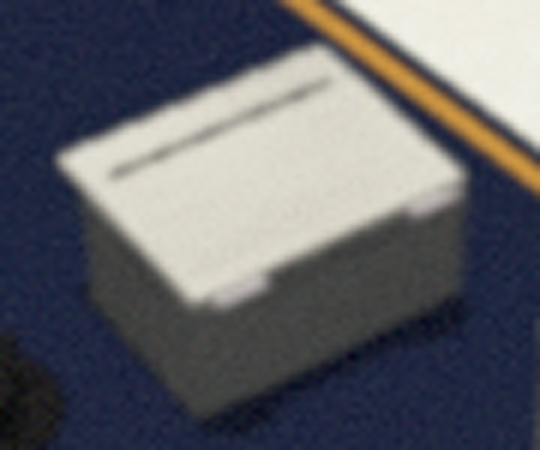

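```bash
cat > fit.py <<'E'
from h import *
from plant import viewer
from scipy.optimize import least_squares
ct=viewer.capture('top'); cs=viewer.capture('side')
f=lambda L,ox,oy:[((x+.5)/6-.5+ox,(y+.5)/6-.5+oy) for x,y in L]
top=np.array(f([(430,115),(393,468),(146,88),(100,442)],265,125))
side=np.array(f([(58,158),(320,42),(195,303),(466,178)],260,190))
z=.0865
loc=np.array([[-.08,-.085,z],[-.08,.085,z],[.055,-.085,z],[.055,.085,z]])
def W(p): return R.from_euler('z',p[2]).apply(loc)+[p[0],p[1],0]
for nm,fn in dict(top=lambda p:(proj(ct,W(p))-top).ravel(), side=lambda p:(proj(cs,W(p))-side).ravel(), both=lambda p:np.r_[(proj(ct,W(p))-top).ravel(),(proj(cs,W(p))-side).ravel()]).items():
    r=least_squares(fn,[.5,-.1,np.pi/2]); print(nm,r.x.round(4),np.abs(r.fun).max().round(2))
p=r.x
for n,l in dict(lip=[-.08,0,.0805],hinge=[.055,0,.0805],switch=[-.015,.035,.073]).items():
    print(n,(R.from_euler('z',p[2]).apply(l)+[p[0],p[1],0]).round(4))
for n,uv in dict(mug=(232,195),fig=(247,138),stand=(316,118)).items(): print(n,back(ct,uv,.04).round(3))
E
python3 fit.py
```

```text
top [ 0.5539 -0.0567  1.4783] 0.49
side [ 0.5569 -0.0523  1.4862] 0.42
both [ 0.5547 -0.0555  1.4813] 1.14
lip [ 0.5475 -0.1352  0.0805]
hinge [ 0.5596 -0.0008  0.0805]
switch [ 0.5185 -0.0673  0.073 ]
mug [0.49  0.153 0.04 ]
fig [0.661 0.117 0.04 ]
stand [ 0.725 -0.085  0.04 ]
```

```bash
cat > pl.py <<'E'
from h import *
from plant import ctrl
P0=np.array([.5554,-.054,0]); YAW=1.482
RZ=R.from_euler('z',YAW)
def dw(l): return RZ.apply(l)+P0       # dock -> world
def ori(tilt):  # tilt deg below horizontal, tool y along dock -y
    t=np.radians(tilt); d=RZ.apply([1,0,0]); Z=np.array([0,0,1.])
    z=np.cos(t)*d-np.sin(t)*Z; x=np.sin(t)*d+np.cos(t)*Z; y=np.cross(z,x)
    return R.from_matrix(np.c_[x,y,z])
H=.011
def tcp_from_C(C,o,tip): return C-o.apply([H,0,tip])
def rel(pos,o,base=None):
    s=ctrl.state()
    b=(np.array(s['tcp_pos']),R.from_quat(s['ee_rot'])) if base is None else base
    return b[1].inv().apply(pos-b[0]), np.degrees((b[1].inv()*o).as_rotvec())
def show(*seq):
    for p,o in seq:
        a,b=rel(p,o); print(np.round(a,4),np.round(b,1))
def st():
    s=ctrl.state(); o=R.from_quat(s['ee_rot']); print('t',s['time'],'tcp',np.round(s['tcp_pos'],4),'F',np.round(s['ft_force'],2),'w',round(s['grip_width'],3),'q',np.round(s['joints'],2)); return s,o
E
python3 - <<'E'
from pl import *
st()
o=ori(45)
show((tcp_from_C(dw([-.20,0,.16]),o,.022),o),(tcp_from_C(dw([-.20,0,.16]),o,.022),ori(90)))
E
```

```text
t 0.2 tcp [ 0.2654 -0.5656  0.2529] F [ 0.16 -0.65  0.11] w 0.996 q [ 1.09  0.42 -0.01  1.61  0.    1.11 -0.05]
[ 0.3674 -0.1469  0.0852] [ 23.4  40.7 -56.6]
[ 0.3674 -0.1469  0.0852] [ -0.   -0.  -59.8]
```

Emit:
{"fn": "send_rows", "kwargs": {
  "moves": "255 0.04 -0.016 0 3 5 -7; 255 0.08 -0.032 0 6 10 -14; 255 0.12 -0.048 0 9 15 -21; 255 0.16 -0.064 0.01 12 20 -28; 255 0.20 -0.08 0.02 14 25 -35",
  "newtons": 20
}}

```text
time: 0.82
tcp_pos: [0.4133, -0.4076, 0.2331]
ee_rot: [0.835, 0.493, 0.183, -0.163]
ft_force: [0.9, 1.1, -0.1]
grip_width: 0.002
```

```bash
python3 - <<'E'
from pl import *
st(); print(ctrl.tips_ahead)
o=ori(45)
show((tcp_from_C(dw([-.20,0,.16]),o,.022),o))
E
```

```text
t 0.825 tcp [ 0.4133 -0.4076  0.2331] F [ 0.93  1.05 -0.07] w 0.002 q [ 1.13  0.54 -0.29  1.58 -0.28  1.32  0.46]
0.022
[0.1244 0.0535 0.1345] [  9.2  15.8 -21.3]
```

Emit:
{"fn": "send_rows", "kwargs": {
  "moves": "255 0.02 0.01 0.025 2 3 -4; 255 0.05 0.02 0.05 4 6 -8; 255 0.08 0.035 0.08 6 9 -13; 255 0.105 0.045 0.11 8 12 -17; 255 0.12 0.053 0.13 9 16 -21"
}}

```text
time: 1.45
tcp_pos: [0.5339, -0.2799, 0.1691]
ee_rot: [0.682, 0.622, 0.284, -0.259]
ft_force: [-0.2, 0.0, -1.2]
grip_width: 0.002
```

```bash
python3 - <<'E'
from pl import *
from plant import viewer
st()
o=ori(45)
show((tcp_from_C(dw([-.20,0,.16]),o,.022),o))
for n in('side','top'):
    c=viewer.capture(n); s=ctrl.state(); oo=R.from_quat(s['ee_rot']); T=np.array(s['tcp_pos'])+oo.apply([0,0,.022])
    uv=proj(c,T)[0]; print(n,uv)
    x,y=int(uv[0])-60,int(uv[1])-50
    im=c['image'].copy(); im=im[max(y,0):y+110,x:x+130]; im=cv2.resize(im,None,fx=5,fy=5,interpolation=cv2.INTER_CUBIC)
    cv2.circle(im,(int((uv[0]-x)*5+2),int((uv[1]-max(y,0))*5+2)),4,(0,255,0),1)
    cv2.imwrite(f'pics/{n}1.png',im); print(x,y)
E
```

```text
t 1.45 tcp [ 0.5339 -0.2799  0.1691] F [-0.23  0.02 -1.15] w 0.002 q [ 1.01  0.78 -0.46  1.49 -0.36  1.36  0.66]
[0.0016 0.0013 0.0035] [ 0.1 -0.2 -0.1]
side [270.61063206 170.11824482]
210 120
top [383.16749636 171.92556151]
323 121
```

View pics/side1.png

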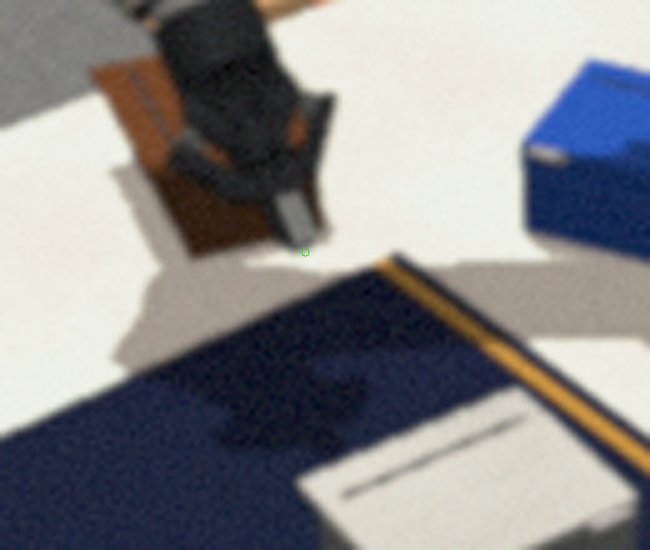

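View pics/top1.png

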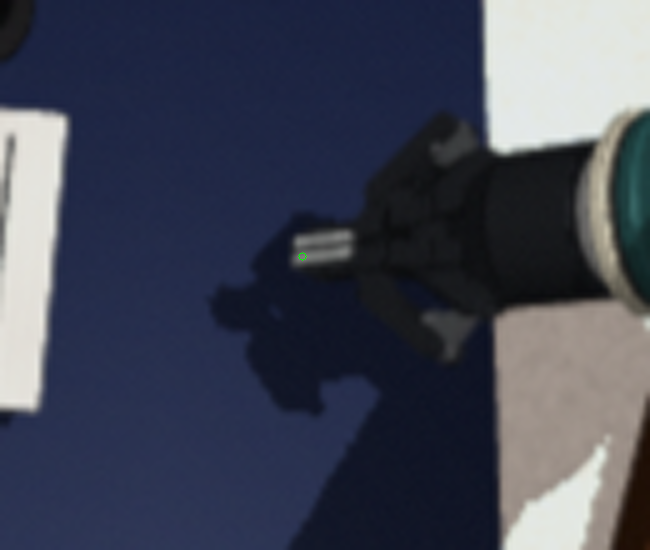

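Fingertip seen at side px (271,170), top px (383,172): agrees with the reported TCP + 22 mm. Lowering in front of the lip.

Emit:
{"fn": "send_rows", "kwargs": {
  "moves": "255 -0.005 0 0.02 0 0 0; 255 -0.012 0.001 0.05 0 0 0; 255 -0.02 0.001 0.08 0 0 0; 255 -0.027 0.001 0.105 0 0 0; 255 -0.03 0.001 0.115 0 0 0"
}}

```text
time: 2.17
tcp_pos: [0.5386, -0.2226, 0.0664]
ee_rot: [0.685, 0.62, 0.283, -0.258]
ft_force: [0.6, -0.0, -0.2]
grip_width: -0.002
```

```bash
python3 - <<'E'
from pl import *
from plant import viewer
s,o1=st()
C=np.array(s['tcp_pos'])+o1.apply([H,0,.022]); print('C dock',RZ.inv().apply(C-P0).round(4))
o=ori(45)
show((tcp_from_C(dw([-.14,0,.058]),o,.022),o),(tcp_from_C(dw([-.067,0,.058]),o,.022),o))
for n in('side','top'):
    c=viewer.capture(n); uv=proj(c,C)[0]; print(n,uv)
    x,y=int(uv[0])-60,int(uv[1])-50
    im=c['image'][max(y,0):y+110,x:x+130]; im=cv2.resize(im,None,fx=5,fy=5,interpolation=cv2.INTER_CUBIC)
    cv2.circle(im,(int((uv[0]-x)*5+2),int((uv[1]-max(y,0))*5+2)),4,(0,255,0),1)
    cv2.imwrite(f'pics/{n}2.png',im); print(x,y)
E
```

```text
t 2.175 tcp [ 0.5386 -0.2226  0.0664] F [ 0.59 -0.01 -0.16] w -0.002 q [ 0.96  0.88 -0.46  1.61 -0.36  1.14  0.7 ]
C dock [-0.1461  0.0016  0.0586]
[0.0039 0.0017 0.0047] [ 0.3 -0.  -0.5]
[0.0555 0.0011 0.0563] [ 0.3 -0.  -0.5]
side [281.88405836 201.53251742]
221 151
top [355.25658297 177.46814178]
295 127
```

View pics/side2.png

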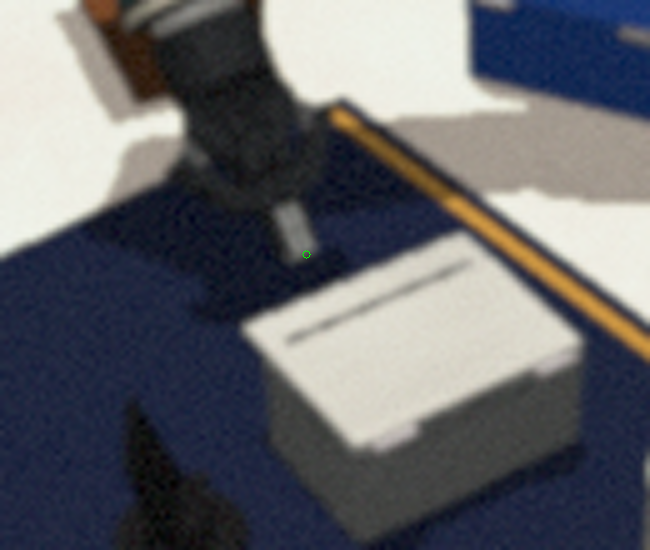

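View pics/top2.png

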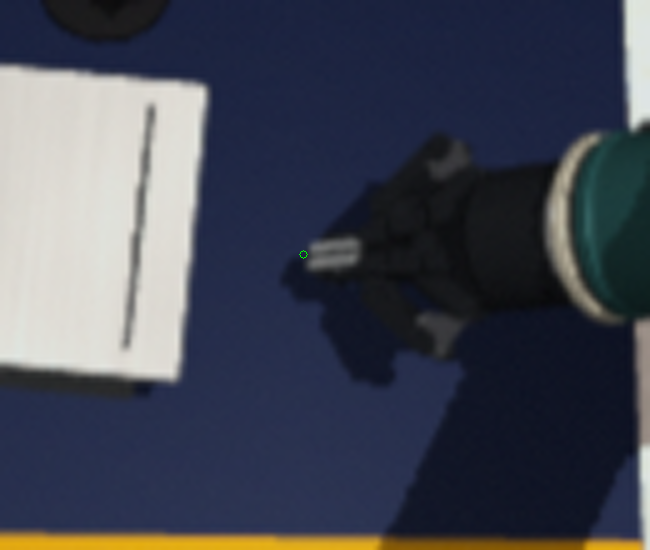

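```bash
python3 - <<'E'
from pl import *
s,o1=st()
C=np.array(s['tcp_pos'])+o1.apply([H,0,.022]); print('C dock',RZ.inv().apply(C-P0).round(4))
o=ori(45)
show((tcp_from_C(dw([-.068,0,.057]),o,.022),o))
E
```

```text
t 2.275 tcp [ 0.5388 -0.223   0.0667] F [0.18 0.29 0.02] w 0.0 q [ 0.96  0.88 -0.46  1.61 -0.36  1.14  0.7 ]
C dock [-0.1465  0.0014  0.059 ]
[0.0541 0.0009 0.0569] [ 0.3 -0.  -0.5]
```

Emit:
{"fn": "send_rows", "kwargs": {
  "moves": "255 0.01 0 0.012 0 0 0; 255 0.025 0 0.027 0 0 0; 255 0.04 0 0.042 0 0 0; 255 0.054 0 0.057 0 0 0; 255 0.054 0 0.057 0 0 0"
}}

```text
time: 2.9
tcp_pos: [0.5466, -0.1426, 0.065]
ee_rot: [0.684, 0.621, 0.283, -0.258]
ft_force: [0.7, -1.1, 0.1]
grip_width: -0.003
```

```bash
python3 - <<'E'
from pl import *
from plant import viewer
s,o1=st()
C=np.array(s['tcp_pos'])+o1.apply([H,0,.022]); print('C dock',RZ.inv().apply(C-P0).round(4))
ims=[]
for n in('side','top'):
    c=viewer.capture(n); uv=proj(c,C)[0]; print(n,uv)
    x,y=int(uv[0])-40,int(uv[1])-50
    im=c['image'][max(y,0):y+110,x:x+80]; im=cv2.resize(im,None,fx=5,fy=5,interpolation=cv2.INTER_CUBIC)
    cv2.circle(im,(int((uv[0]-x)*5+2),int((uv[1]-max(y,0))*5+2)),4,(0,255,0),1)
    ims.append(im)
cv2.imwrite('pics/both3.png',np.hstack(ims))
o=ori(45); hinge=np.array([.055,0,.0805])
for ph,r in [(-6,.122),(0,.122),(8,.122),(16,.122),(25,.122),(35,.121),(45,.12),(55,.118),(65,.115),(75,.112),(85,.11),(92,.108),(98,.106),(103,.104)]:
    a=np.radians(ph); l=hinge+r*np.array([-np.cos(a),0,np.sin(a)]); t,w=rel(tcp_from_C(dw(l),o,.022),o); print(ph,l.round(4),t.round(4),w.round(1))
E
```

```text
t 2.9 tcp [ 0.5466 -0.1426  0.065 ] F [ 0.75 -1.1   0.13] w -0.003 q [ 0.9   0.84 -0.51  1.72 -0.41  1.02  0.66]
C dock [-0.0657  0.0008  0.0573]
side [294.54389119 214.72190505]
top [327.08333538 174.59176828]
-6 [-0.0663  0.      0.0677] [ 0.009   0.0007 -0.0063] [ 0.3  0.  -0.4]
0 [-0.067   0.      0.0805] [ 0.0176  0.0007 -0.0158] [ 0.3  0.  -0.4]
8 [-0.0658  0.      0.0975] [ 0.0304  0.0006 -0.027 ] [ 0.3  0.  -0.4]
16 [-0.0623  0.      0.1141] [ 0.0447  0.0006 -0.0362] [ 0.3  0.  -0.4]
25 [-0.0556  0.      0.1321] [ 0.0621  0.0005 -0.0442] [ 0.3  0.  -0.4]
35 [-0.0441  0.      0.1499] [ 0.0828  0.0004 -0.0487] [ 0.3  0.  -0.4]
45 [-0.0299  0.      0.1654] [ 0.1038  0.0002 -0.0495] [ 0.3  0.  -0.4]
55 [-0.0127  0.      0.1772] [ 0.1243  0.     -0.0458] [ 0.3  0.  -0.4]
65 [0.0064 0.     0.1847] [ 0.1431 -0.0002 -0.0376] [ 0.3  0.  -0.4]
75 [0.026  0.     0.1887] [ 0.1598 -0.0004 -0.0265] [ 0.3  0.  -0.4]
85 [0.0454 0.     0.1901] [ 0.1745 -0.0005 -0.0138] [ 0.3  0.  -0.4]
92 [0.0588 0.     0.1884] [ 0.1828 -0.0007 -0.0032] [ 0.3  0.  -0.4]
98 [0.0698 0.     0.1855] [ 0.1885 -0.0007  0.0066] [ 0.3  0.  -0.4]
103 [0.0784 0.     0.1818] [ 0.192  -0.0008  0.0153] [ 0.3  0.  -0.4]
```

View pics/both3.png

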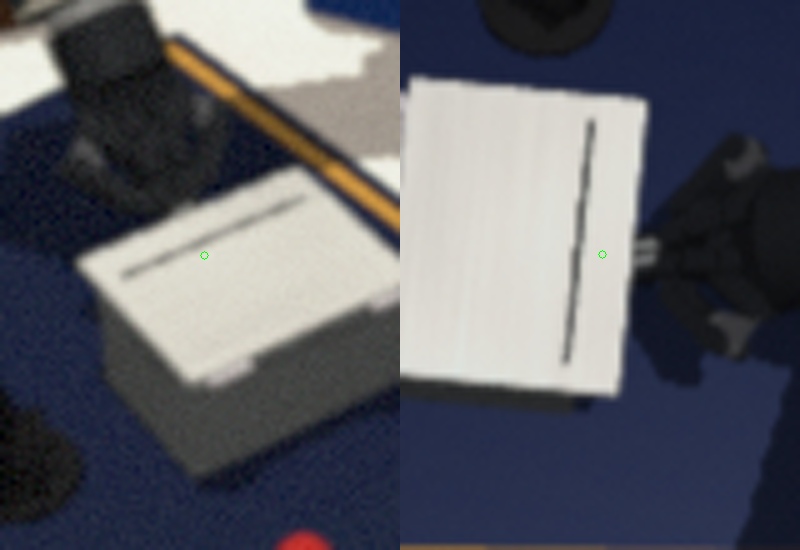

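The finger is under the lip (lip edge px ≈ (638,255) in the right crop hides the tip); no contact force. Lifting along the arc.

Emit:
{"fn": "send_rows", "kwargs": {
  "moves": "255 0.009 0 -0.0065 0 0 0; 255 0.0175 0 -0.016 0 0 0; 255 0.024 0 -0.022 0 0 0; 255 0.0305 0 -0.027 0 0 0; 255 0.0375 0 -0.032 0 0 0"
}}

```text
time: 3.62
tcp_pos: [0.547, -0.1412, 0.1144]
ee_rot: [0.685, 0.62, 0.283, -0.258]
ft_force: [0.0, 0.6, -0.3]
grip_width: -0.001
```

```bash
cat > chk.py <<'E'
from pl import *
import sys
from plant import viewer
s,o1=st(); print('rv err',rel(np.array(s['tcp_pos']),ori(45))[1].round(1))
C=np.array(s['tcp_pos'])+o1.apply([H,0,.022]); print('C dock',RZ.inv().apply(C-P0).round(4))
ims=[]
for n in('side','top'):
    c=viewer.capture(n); uv=proj(c,dw([0,0,.1]))[0]
    x,y=int(uv[0])-40,int(uv[1])-55
    im=c['image'][max(y,0):y+110,x-10:x+90]; ims.append(cv2.resize(im,None,fx=4,fy=4,interpolation=cv2.INTER_CUBIC))
cv2.imwrite(f'pics/{sys.argv[1]}.png',np.hstack(ims))
o=ori(45); hinge=np.array([.055,0,.0805])
for ph,r in [(8,.122),(16,.122),(25,.122),(35,.121),(45,.12),(55,.118),(65,.115),(75,.112),(85,.11),(92,.108),(98,.106),(103,.104)]:
    a=np.radians(ph); l=hinge+r*np.array([-np.cos(a),0,np.sin(a)]); t,w=rel(tcp_from_C(dw(l),o,.022),o); print(ph,l.round(4),t.round(4))
E
python3 chk.py l1
```

```text
t 3.625 tcp [ 0.547  -0.1412  0.1144] F [ 0.01  0.6  -0.33] w -0.001 q [ 0.91  0.76 -0.52  1.72 -0.42  1.08  0.62]
rv err [ 0.3 -0.  -0.4]
C dock [-0.0642  0.0005  0.1067]
8 [-0.0658  0.      0.0975] [-0.0079  0.0004  0.0056]
16 [-0.0623  0.      0.1141] [ 0.0064  0.0004 -0.0037]
25 [-0.0556  0.      0.1321] [ 0.0238  0.0003 -0.0117]
35 [-0.0441  0.      0.1499] [ 0.0445  0.0002 -0.0162]
45 [-0.0299  0.      0.1654] [ 0.0655  0.     -0.017 ]
55 [-0.0127  0.      0.1772] [ 0.086  -0.0001 -0.0132]
65 [0.0064 0.     0.1847] [ 0.1049 -0.0003 -0.0051]
75 [0.026  0.     0.1887] [ 0.1215 -0.0005  0.006 ]
85 [0.0454 0.     0.1901] [ 0.1363 -0.0006  0.0187]
92 [0.0588 0.     0.1884] [ 0.1445 -0.0008  0.0293]
98 [0.0698 0.     0.1855] [ 0.1502 -0.0009  0.0392]
103 [0.0784 0.     0.1818] [ 0.1537 -0.0009  0.0478]
```

View pics/l1.png

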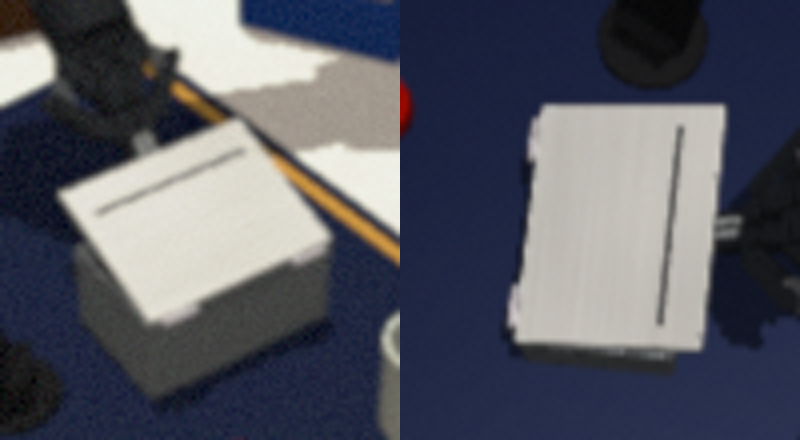

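The lid is rising (lip at side crop (150,155)), dock unmoved.

Emit:
{"fn": "send_rows", "kwargs": {
  "moves": "255 0.012 0 -0.007 0 0 0; 255 0.024 0 -0.012 0 0 0; 255 0.037 0 -0.015 0 0 0; 255 0.051 0 -0.017 0 0 0; 255 0.0655 0 -0.017 0 0 0"
}}

```text
time: 4.35
tcp_pos: [0.5505, -0.1064, 0.173]
ee_rot: [0.685, 0.62, 0.283, -0.258]
ft_force: [0.0, -0.8, 0.3]
grip_width: 0.001
```

```bash
python3 chk.py l2
```

```text
t 4.35 tcp [ 0.5505 -0.1064  0.173 ] F [ 0.01 -0.8   0.3 ] w 0.001 q [ 0.89  0.66 -0.56  1.75 -0.46  1.11  0.56]
rv err [ 0.3 -0.  -0.4]
C dock [-0.0293  0.      0.1653]
8 [-0.0658  0.      0.0975] [-0.0747  0.0003  0.0219]
16 [-0.0623  0.      0.1141] [-0.0604  0.0003  0.0126]
25 [-0.0556  0.      0.1321] [-0.043   0.0002  0.0047]
35 [-0.0441  0.      0.1499] [-0.0222  0.0001  0.0002]
45 [-0.0299  0.      0.1654] [-0.0012  0.     -0.0006]
55 [-0.0127  0.      0.1772] [ 0.0193 -0.0001  0.0031]
65 [0.0064 0.     0.1847] [ 0.0381 -0.0003  0.0113]
75 [0.026  0.     0.1887] [ 0.0548 -0.0004  0.0224]
85 [0.0454 0.     0.1901] [ 0.0695 -0.0006  0.0351]
92 [0.0588 0.     0.1884] [ 0.0777 -0.0006  0.0457]
98 [0.0698 0.     0.1855] [ 0.0834 -0.0007  0.0556]
103 [0.0784 0.     0.1818] [ 0.087  -0.0008  0.0642]
```

View pics/l2.png

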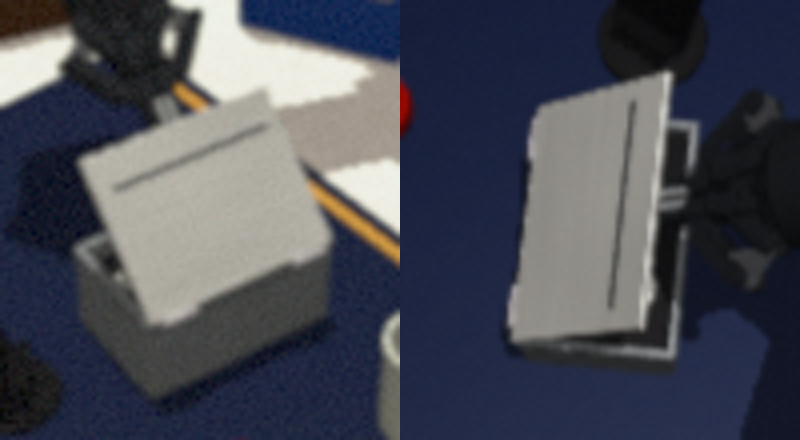

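Lid at about 45°, the finger under it, dock in place. Continuing past upright.

Emit:
{"fn": "send_rows", "kwargs": {
  "moves": "255 0.012 0 0.0015 0 0 0; 255 0.0225 0 0.0045 0 0 0; 255 0.032 0 0.008 0 0 0; 255 0.041 0 0.0125 0 0 0; 255 0.049 0 0.018 0 0 0"
}}

```text
time: 5.08
tcp_pos: [0.5552, -0.0593, 0.1943]
ee_rot: [0.685, 0.62, 0.283, -0.258]
ft_force: [-0.7, -0.5, 0.2]
grip_width: -0.002
```

```bash
python3 chk.py l3 | tail -8
```

```text
45 [-0.0299  0.      0.1654] [-0.0494  0.0003 -0.0193]
55 [-0.0127  0.      0.1772] [-0.0289  0.0002 -0.0155]
65 [0.0064 0.     0.1847] [-0.01    0.     -0.0074]
75 [0.026  0.     0.1887] [ 0.0066 -0.0002  0.0037]
85 [0.0454 0.     0.1901] [ 0.0213 -0.0003  0.0164]
92 [0.0588 0.     0.1884] [ 0.0296 -0.0004  0.0271]
98 [0.0698 0.     0.1855] [ 0.0352 -0.0005  0.0369]
103 [0.0784 0.     0.1818] [ 0.0388 -0.0005  0.0456]
```

Emit:
{"fn": "send_rows", "kwargs": {
  "moves": "255 0.0075 0 0.0045 0 0 0; 255 0.015 0 0.0105 0 0 0; 255 0.0215 0 0.0165 0 0 0; 255 0.026 0 0.022 0 0 0; 255 0.0295 0 0.027 0 0 0"
}}

```text
time: 5.8
tcp_pos: [0.559, -0.0197, 0.1958]
ee_rot: [0.685, 0.62, 0.283, -0.258]
ft_force: [0.6, -1.0, -0.1]
grip_width: 0.0
```

Emit:
{"fn": "send_rows", "kwargs": {
  "moves": "255 0.002 0 0.0035 0 0 0; 255 0.004 0 0.007 0 0 0; 255 0.0055 0 0.01 0 0 0; 255 0.0075 0 0.014 0 0 0; 255 0.009 0 0.018 0 0 0"
}}

```text
time: 6.42
tcp_pos: [0.5609, -0.001, 0.1894]
ee_rot: [0.685, 0.62, 0.283, -0.258]
ft_force: [0.4, -0.3, 0.3]
grip_width: 0.001
```

```bash
python3 chk.py l4 | head -3
```

```text
t 6.425 tcp [ 0.5609 -0.001   0.1894] F [ 0.41 -0.33  0.33] w 0.001 q [ 0.78  0.6  -0.63  1.83 -0.53  0.99  0.46]
rv err [ 0.3 -0.  -0.4]
C dock [ 0.0767 -0.0009  0.1817]
```

View pics/l4.png

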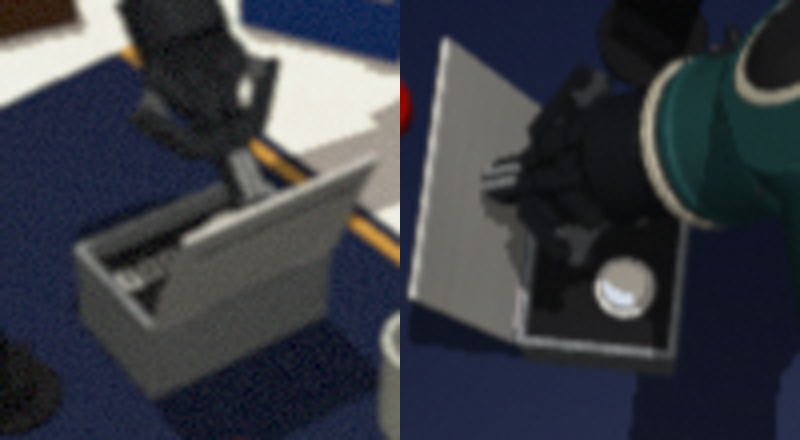

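The lid has fallen back onto the stop; white button at right-crop (625,285). Backing the finger away.

Emit:
{"fn": "send_rows", "kwargs": {
  "moves": "255 0 0 -0.015 0 0 0; 255 0 0 -0.04 0 0 0; 255 0 0 -0.065 0 0 0; 255 0 0 -0.09 0 0 0; 255 0 0 -0.11 0 0 0"
}}

```text
time: 7.15
tcp_pos: [0.5533, -0.0805, 0.2687]
ee_rot: [0.685, 0.62, 0.283, -0.257]
ft_force: [-0.1, -0.0, -0.6]
grip_width: -0.001
```

```bash
python3 chk.py l5 | head -3; python3 - <<'E'
from pl import *
from plant import viewer
ims=[]
for n in('side','top'):
    c=viewer.capture(n); uv=proj(c,dw([-.015,.035,.073]))[0]; print(n,uv)
    x,y=int(uv[0])-20,int(uv[1])-20
    im=cv2.resize(c['image'][y:y+40,x:x+40],None,fx=10,fy=10,interpolation=cv2.INTER_CUBIC)
    cv2.circle(im,(int((uv[0]-x)*10+5),int((uv[1]-y)*10+5)),4,(0,255,0),1); ims.append(im); print(x,y)
cv2.imwrite('pics/btn.png',np.hstack(ims))
o=ori(90); p=dw([-.015,.035,.125])-o.apply([0,0,.022]); show((p,o))
E
```

```text
t 7.15 tcp [ 0.5533 -0.0805  0.2687] F [-0.05 -0.02 -0.61] w -0.001 q [ 0.89  0.52 -0.6   1.72 -0.51  1.23  0.45]
rv err [ 0.4  0.  -0.5]
C dock [-0.0033 -0.0005  0.2609]
side [311.88182811 215.57965011]
291 195
top [307.90966552 183.3950082 ]
287 163
[-0.0784 -0.0351  0.092 ] [  0.1 -45.   -0.6]
```

View pics/l5.png

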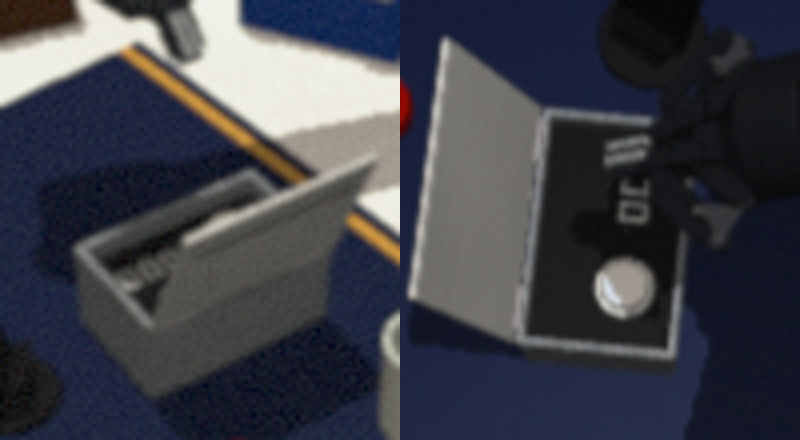

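View pics/btn.png

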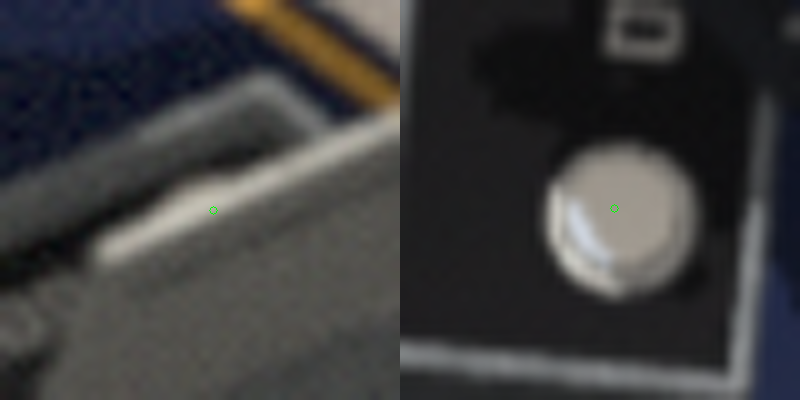

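Lid stays open with the finger clear. The button in the top view is at (309,184), ~1 px from the prediction (308,183). Going vertical above it.

Emit:
{"fn": "send_rows", "kwargs": {
  "moves": "255 -0.01 -0.007 0.012 0 -9 0; 255 -0.025 -0.014 0.03 0 -18 0; 255 -0.042 -0.022 0.05 0 -27 0; 255 -0.062 -0.029 0.071 0 -36 0; 255 -0.08 -0.036 0.091 0 -45 -0.6"
}}

```text
time: 7.98
tcp_pos: [0.5178, -0.0668, 0.1457]
ee_rot: [0.737, 0.676, -0.0, 0.003]
ft_force: [-0.2, -1.0, -0.6]
grip_width: -0.0
```

```bash
cat > chk2.py <<'E'
from pl import *
import sys
from plant import viewer
s,o1=st(); T=np.array(s['tcp_pos'])+o1.apply([0,0,.022]); print('tip dock',RZ.inv().apply(T-P0).round(4))
ims=[]
for n in('side','top'):
    c=viewer.capture(n); uv=proj(c,dw([0,0,.1]))[0]
    x,y=int(uv[0])-50,int(uv[1])-55
    im=c['image'][max(y,0):y+110,x:x+100]; ims.append(cv2.resize(im,None,fx=4,fy=4,interpolation=cv2.INTER_CUBIC))
cv2.imwrite(f'pics/{sys.argv[1]}.png',np.hstack(ims))
o=ori(90); show((dw([-.016,.036,.078])-o.apply([0,0,.022]),o))
E
python3 chk2.py b1
```

```text
t 7.975 tcp [ 0.5178 -0.0668  0.1457] F [-0.17 -1.   -0.63] w -0.0 q [ 0.37  0.39 -0.36  1.96  0.19  0.82 -0.19]
tip dock [-0.0162  0.0363  0.1237]
[-0.004   0.0019  0.0444] [-0.1  0.1  0.5]
```

View pics/b1.png

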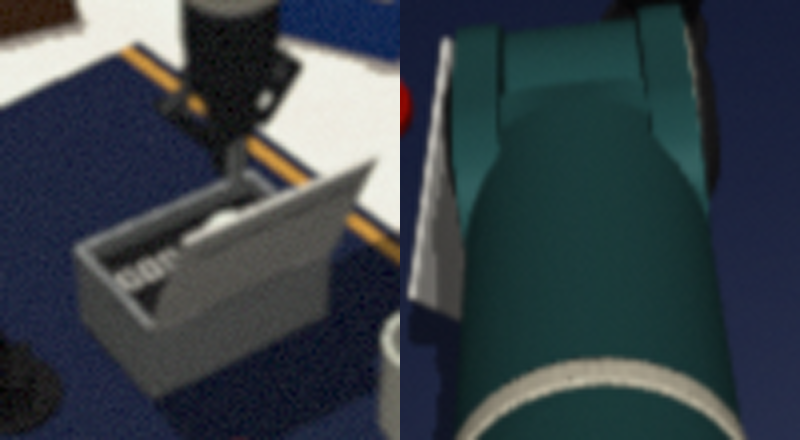

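```bash
python3 chk2.py b2
```

```text
t 8.075 tcp [ 0.5166 -0.0625  0.1444] F [ 0.21 -0.07  0.12] w -0.002 q [ 0.36  0.39 -0.36  1.96  0.19  0.82 -0.19]
tip dock [-0.012   0.038   0.1224]
[-0.001   0.0003  0.0461] [ 0.  -0.1  0.2]
```

Emit:
{"fn": "send_rows", "kwargs": {
  "moves": "255 -0.001 0 0.012 0 0 0; 255 -0.001 0 0.024 0 0 0; 255 -0.001 0 0.035 0 0 0; 255 -0.001 0 0.043 0 0 0; 255 -0.001 0 0.044 0 0 0"
}}

```text
time: 8.8
tcp_pos: [0.5179, -0.0683, 0.1018]
ee_rot: [0.738, 0.675, 0.001, 0.0]
ft_force: [0.2, 0.6, 0.9]
grip_width: -0.001
```

```bash
python3 chk2.py b3
```

```text
t 8.8 tcp [ 0.5179 -0.0683  0.1018] F [0.17 0.62 0.91] w -0.001 q [ 0.35  0.46 -0.34  1.98  0.22  0.74 -0.21]
tip dock [-0.0176  0.0361  0.0798]
[ 0.0015 -0.0002  0.0025] [ 0.1 -0.   0. ]
```

View pics/b3.png

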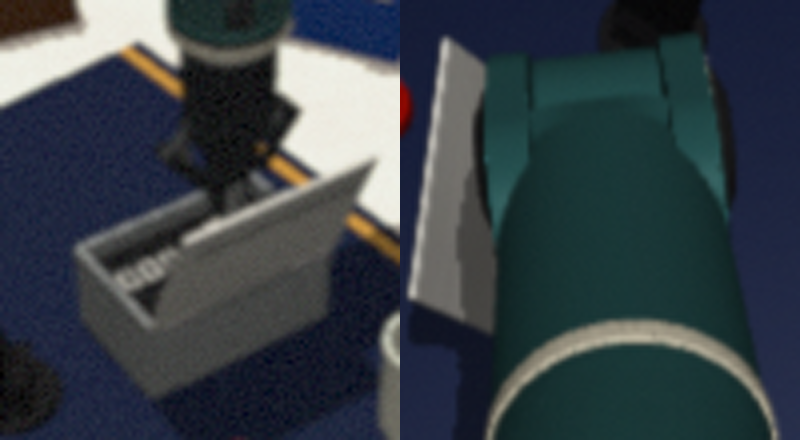

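Finger right above the button, clear of rim and lid. Pressing in steps.

Emit:
{"fn": "send_rows", "kwargs": {
  "moves": "255 0 0 0.003 0 0 0; 255 0 0 0.006 0 0 0; 255 0 0 0.008 0 0 0; 255 0 0 0.01 0 0 0; 255 0 0 0.01 0 0 0"
}}

```text
time: 9.52
tcp_pos: [0.5181, -0.0683, 0.0924]
ee_rot: [0.738, 0.675, 0.001, 0.001]
ft_force: [-1.2, 0.7, 3.4]
grip_width: 0.004
```

```bash
python3 -c "
from pl import *
s,o=st(); T=np.array(s['tcp_pos'])+o.apply([0,0,.022]); print(RZ.inv().apply(T-P0).round(4))"
```

```text
t 9.525 tcp [ 0.5181 -0.0683  0.0924] F [-1.18  0.7   3.37] w 0.004 q [ 0.35  0.48 -0.34  1.98  0.23  0.72 -0.22]
[-0.0176  0.0358  0.0704]
```

Emit:
{"fn": "send_rows", "kwargs": {
  "moves": "255 0 0 0.001 0 0 0; 255 0 0 0.002 0 0 0; 255 0 0 0.003 0 0 0; 255 0 0 0.004 0 0 0; 255 0 0 0.004 0 0 0"
}}

```text
time: 10.15
tcp_pos: [0.5183, -0.0684, 0.0897]
ee_rot: [0.738, 0.675, 0.001, 0.001]
ft_force: [-11.5, -0.3, 32.4]
grip_width: -0.001
```

Bottomed out (32 N, tip at 67.7 mm, against ~5 N for full travel and 68 mm expected). Releasing straight up.

Emit:
{"fn": "send_rows", "kwargs": {
  "moves": "255 0 0 -0.004 0 0 0; 255 0 0 -0.01 0 0 0; 255 0 0 -0.025 0 0 0; 255 0 0 -0.045 0 0 0; 255 0 0 -0.07 0 0 0"
}}

```text
time: 10.78
tcp_pos: [0.5178, -0.0683, 0.1596]
ee_rot: [0.738, 0.675, 0.001, 0.001]
ft_force: [0.4, -0.4, -0.2]
grip_width: -0.003
```

Emit:
{"fn": "send_rows", "kwargs": {
  "moves": "255 -0.01 0 -0.02 0 0 0; 255 -0.04 0 -0.05 0 0 0; 255 -0.08 0 -0.08 0 0 0; 255 -0.12 0 -0.11 0 0 0; 255 -0.16 0 -0.12 0 0 0"
}}

```text
time: 11.4
tcp_pos: [0.5038, -0.2291, 0.2813]
ee_rot: [0.738, 0.675, 0.001, 0.002]
ft_force: [0.5, 0.3, -0.4]
grip_width: -0.002
```

```bash
python3 chk2.py e1; python3 - <<'E'
from plant import viewer
import cv2
cv2.imwrite('pics/e_side.png',viewer.capture('side')['image'])
E
```

```text
t 11.4 tcp [ 0.5038 -0.2291  0.2813] F [ 0.51  0.29 -0.36] w -0.002 q [ 0.63  0.28 -0.31  1.76  0.09  1.12  0.2 ]
tip dock [-0.179   0.0357  0.2593]
[ 0.1664 -0.0011  0.18  ] [ 0.2  0.1 -0.3]
```

View pics/e1.png

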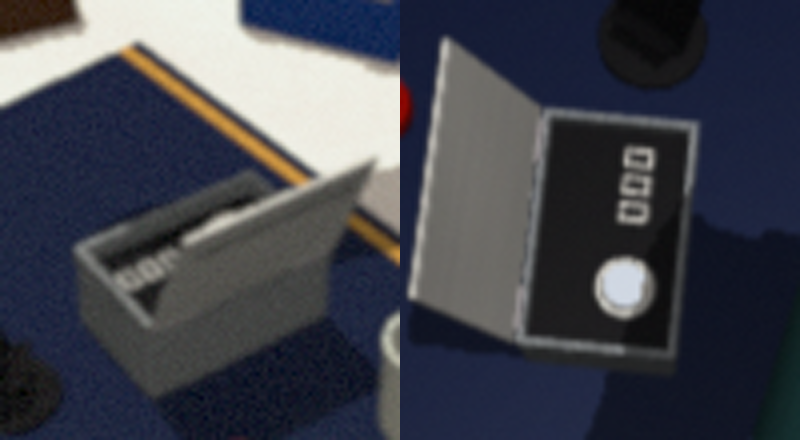

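View pics/e_side.png

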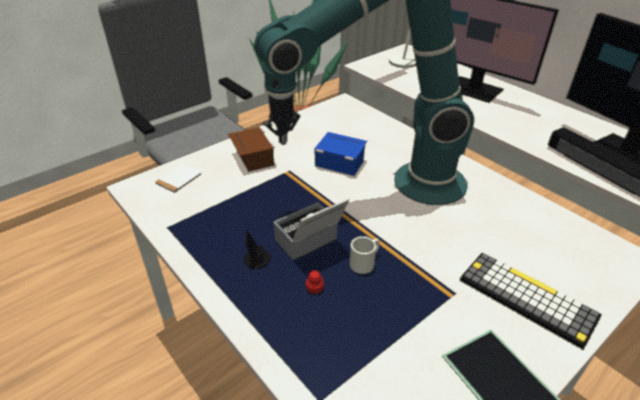

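The lid is open at its stop (top crop 480,190) and the button is back up. The dock and bystanders are in the same pixels as before, and the arm is clear. Handing in.

```bash
python3 -c "
from plant import ctrl
print(ctrl.close_job())"
```

```text
the job is handed in; nothing more can be done
None
```

I lifted the grey dock's lid with the shut fingertips under its lip and pushed it past upright, and it fell back onto its stop. I then backed the finger away, pressed the button straight down and let it go. The job was handed in at about 11.5 s, well inside the 48 s limit.

- **Lid:** it stayed open in every picture after the finger left it, including the last one.
- **Button:** the press bottomed out with the fingertip at 67.7 mm, against an expected 68 mm, and the button looked back up afterwards. I inferred full travel from that height and the force, as the switch has no reading of its own.
- **Press force:** it reached 32 N, well above the 5 N needed, but below the 40 N and 120 N limits.
- **Surroundings:** the dock, mug, figurine and phone stand were at the same pixels as at the start. The arm was clear, with wrist force under 1 N.
- **Disagreement:** the two cameras put the dock about 4 mm apart in y. I used a value between them, and it caused no trouble.

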